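# Clear the reject and pin the pad-printer shuttle at its print station

## Robot

A 6-joint arm with a two-finger parallel gripper is mounted at the origin on the work surface. World frame = base frame: x ahead of the robot, y to its left, z up, the work surface at z = 0. Lengths are in m, angles in rad, forces in N, time in s.
With the tool pointing down it reaches from about 0.25 to 0.775 m from the base axis. Payload 4 kg.
Tool frame: the origin (TCP) lies midway between the tips of the shut fingers; the grasp point (between the pads) lies grip_point_offset behind it (grip_point_offset is the distance from the TCP to the grasp point, in m); z points along the fingers, y is the line along which they close (so a half turn about z gives the same grasp; the last joint's range is limited). The gripper opens to 94 mm and grips with 3 to 60 N. Pads are 16 mm wide; open, the fingers measure 119 mm over their backs; the gripper's body (75 mm by 177 mm) begins 78 mm behind the grasp point.
Start: joints at [1.005, 0.087, 1.371, -0, 1.684, -0.103], TCP at [0.246, 0.492, 0.206] pointing down, gripper open.
Joint ranges: [-3.1, 3.1], [-0.76, 2.03], [0.27, 2.55], [-1.08, 4.22], [0.17, 2.65], [-2.57, 2.57]. Speed limits (rad/s): [2.79, 2.79, 3.14, 3.14, 3.14, 3.14].

## Interface

Orientations are given as [roll, pitch, yaw] about the fixed x, y, z axes, in that order (R = Rz(yaw) Ry(pitch) Rx(roll)).
In Python, from bench import * gives the robot as it stands. The module is installed in compiled form; this text tells all that it offers.
- The arm moves only by the tool apply_moves, never from a script. Its argument "commands" is a list of rows, each a list of 7 numbers: the turn, a rotation vector about the world's x, y, z in rad, then the shift along the world's x, y, z in m, then the opening in per cent of the stroke, from 0 (shut) to 100 (fully open). In form: [[ax, ay, az, x, y, z, jaw], ...]. A call has exactly 5 rows; each row is the pose to reach, as a shift and turn from the pose commanded when the call began; what a row does not reach only later rows make up. A row lasts 1/10 s, in which the tool goes at most 50 mm and 8.59 degrees, less where a joint would pass 70% of its speed; a pose out of reach is approached as far as the arm can. A call with a gripper value outside its range is refused whole. The fingers move at their own pace and stop on an object; the grip force is fixed at half the most. Time passes only in rows, so rows that repeat a pose let the fingers close, or fill a call up. It gives the time, the measured TCP pose, the force, the opening and the grip force at its end, in the units of the state.
- get_obs(): the state, without advancing time (a new reading comes with each control period).
- snapshot(name): name is "side" or "top" or "wrist"; returns a dict with "pixels" (384x512x3 uint8, red, green, blue), "vertical_fov" (degrees; the focal length in pixels is half the picture's height over the tangent of half this angle, whatever the lens; pixels are square), "cx", "cy" (the principal point, pixels), "k1" (the pictures are not rectified: a ray, as slopes to the right and down, at radius r is drawn at 1 + k1 r^2 times it, then the intrinsics apply), "rvec" (rotation vector, rad) and "tvec" (3), from world to camera coordinates, as OpenCV has them. Camera axes: x right, y down, z forward; pixel columns grow to the right and rows downward; lengths in m; the calibration is good to about 2 mm. A picture is of the moment at which its call begins. There is no depth.
- close_job(): hands the job in; it is judged then, once.
Trained networks look in the newest picture that a camera, given by its name, has taken for a name from the list of things; names that differ only in an ending like _2 or _b are one class to them, and where a whole thing is asked for, a point or a joint stands for the part that bears it (a point fixed in the world has none). Each returns a list of dicts, best first, with "score" (0 to 1); they miss things now and then, are a little off and sometimes report something else, mostly with a low value. They report only what shows in the picture. A call takes as long as a camera call.
- masks_of(camera, query): "mask" (384x512 bool, what is visible of it) and "extent" ([left, top, right, bottom] in pixels, round what is visible of it).
- place_of(camera, query): "pixel" ([column, row] in pixels: a listed point, or the origin of a listed thing).
The state is a dict: "time": time; "joint_positions": joint angles; "qvel": joint speeds; "joint_torque": joint torques, N m; "tool_pos": TCP position; "ee_rot": TCP orientation; "wrist_force": force on the tool from outside, world axes, zero at the start; "wrist_torque": the same for the moment, N m; "width": finger opening in m; "finger_force": force on a finger pad.
Only numpy, scipy, OpenCV 4.12 (cv2) and the standard library are available. Lean on these libraries where they do the work, as an engineer would, in place of code of your own. Each camera call takes 0.05 s, during which the arm holds its last target. There are 200 camera calls.

## Task

First clear the misprinted handset cover off the shuttle slide of the pad printer: without picking it up, push it along the rails and off the end of the slide so that it drops into the tote below. Then gently slide the shuttle carriage along its rails, the same way, until its locating pin drops by itself into the unmarked hole of the index bar and its knob sits down on the bushing block; do not lift the pin, do not keep forcing the carriage once the pin is in, and leave the other things on the bench alone.

Things in the scene. Friction and masses are not known exactly. Their poses are not given: they have to be found in the camera images.
- slide: Shuttle slide of a pad printer, fixed on the bench: aluminium base plate 190 x 520 mm, top 115 mm above the bench, on two white feet. Origin: on the bench under the plate's middle; y runs along the rails towards the tote end, z up. Two steel rails, 20 mm wide, run its full length at x = -60 and +20 mm; their tops are 137 mm above the bench.
- slide_end (a point): Midway between the rails at the tote end of the slide (slide x = -19, y = +260 mm), level with the rail tops. The edge over which the cover is pushed runs through it along the slide's x.
- bar_mid (a point): A point fixed on the slide at x = +65, y = -18 mm, on the top of the index bar: a steel bar 36 mm wide and 380 mm long beside the rails, its top level with theirs. On its centre line it has one plain blind hole, 17 mm wide, 16 mm deep, slightly chamfered. The hole's place is not told: within 45 mm either way of this point, along y.
- carriage (a joint): Travel of the shuttle carriage along the rails in m: 0 at the start, when its bore is at slide y = -155 mm, growing towards the tote end; range -0.02 to 0.33. It slides against 1.5 N of friction and light damping (6 N per m/s), and stays where it is left. Once the pin is in, the carriage is held with 2 to 3 mm of play either way.
- carriage_push (a point): Middle of the outer face (looking away from the tote) of the upright aluminium push plate across the rear end of the carriage: 132 mm wide along slide x, 12 mm thick, from 147 to 199 mm above the bench; this point is 187 mm above the bench, on the mid line between the rails.
- carriage_front (a point): Middle of the carriage plate's front end (towards the tote), 142 mm ahead of the push plate's outer face, 153 mm above the bench. The plate is 132 mm wide, 12 mm thick, underside 10 mm above the rails; on it lies a shallow black part nest, empty, 130 x 64 mm, its rim 177 mm above the bench.
- bushing_top (a point): Top of the 16 mm bore in the bushing block (36 x 60 x 26 mm, aluminium) on the +x side of the carriage, halfway along it; 173 mm above the bench. The pin stands in the bore, which opens straight onto the index bar.
- pin: Steel locating pin, loose, 70 mm, 0.13 kg: shank 14 mm thick, 49 mm long; black knob 28 to 36 mm wide. Origin: centre of its tip; z up to the knob. It stands in the bushing block, its tip on the index bar (137 mm above the bench), and is dragged along by the carriage. Over the hole it falls 13 mm by itself, until the knob rests on the block; if the carriage runs fast it jams in the hole's mouth.
- cover: Misprinted handset cover: a loose black plastic shape 120 x 52 x 20 mm, solid, with a window and small grey keys on top, about 0.09 kg. Origin: centre of its underside; x along its 120 mm length, z up. It lies across the rails between carriage and tote end, its length within 0.3 rad of the slide's x.
- tote: Open blue plastic tote, 260 x 170 mm, 80 mm high, wall and floor 5 mm, about 0.9 kg, loose on the bench under the tote end of the slide, tucked about 10 to 30 mm beneath it. Origin: centre of its underside; x along its 260 mm side, roughly the slide's x; z up.
- print_pad: Bystander: silicone printing pad, a pale dome on an aluminium foot 90 x 60 mm, 63 mm high. Origin: centre of its underside.
- ink_cup: Bystander: round steel ink cup, 90 mm wide, 58 mm high. Origin: centre of its underside.
- thinner: Bystander: closed clear bottle with a yellow cap, 66 mm wide, 170 mm high. Origin: centre of its underside.

How it is judged:
By the outcome, as a careful person would: the job done as asked, in the order asked, and still so for the second after the job is handed in, with the robot touching nothing.
It also fails if it takes over 59 s, if anything falls off the work surface, if the arm or the gripper's body presses on something with over 40 N, if the wrist force passes 120 N, or if a joint passes its speed limit or range.

## Working session

There is one attempt and no reset: what is moved stays moved. The work goes in short steps, Python scripts to look and compute and a tool call to move; the robot and the scene stay as the last step left them, time stands still between calls to the robot, and variables do not carry over. Pictures are saved under pics/ and viewed, at most 10 in all, crops included, and the job is handed in when it is done.

Besides the shell and the picture viewer there is one more tool, called after "Call:" as name(argument=value, ...), one argument or row to a line, values as JSON. apply_moves: Moves the arm, as the interface text tells. Its arguments: {"type":"object","properties":{"commands":{"type":"array"}},"required":["commands"]}

```bash
mkdir -p pics; cat > h.py <<'E'
from bench import *
import numpy as np, cv2
def cam(s):
    f=192/np.tan(np.radians(s["vertical_fov"])/2)
    R=cv2.Rodrigues(np.array(s["rvec"],float))[0]; return f,R,np.array(s["tvec"],float)
def ray(s,p):
    f,R,t=cam(s); d=np.array([(p[0]-s["cx"])/f,(p[1]-s["cy"])/f]); u=d.copy()
    for _ in range(20): u=d/(1+s["k1"]*(u@u))
    return -R.T@t, R.T@np.array([u[0],u[1],1])
def atz(s,p,z):
    o,d=ray(s,p); return o+d*(z-o[2])/d[2]
def tri(rs):
    A=0;b=0
    for o,d in rs:
        d=d/np.linalg.norm(d);P=np.eye(3)-np.outer(d,d);A=A+P;b=b+P@o
    return np.linalg.solve(A,b)
def proj(s,X):
    f,R,t=cam(s);c=R@np.array(X)+t;u=c[:2]/c[2];u=u*(1+s["k1"]*(u@u));return [u[0]*f+s["cx"],u[1]*f+s["cy"]]
E
python3 - <<'E'
from h import *
S={}
for n in("side","top","wrist"):
    S[n]=snapshot(n); cv2.imwrite(f"pics/{n}0.png",S[n]["pixels"][:,:,::-1])
    print(n,S[n]["vertical_fov"],np.round(-cam(S[n])[1].T@S[n]["tvec"],3))
cv2.imwrite("pics/all0.png",cv2.resize(np.hstack([S["top"]["pixels"],S["side"]["pixels"]])[:,:,::-1],(800,300)))
H=dict(slide=0,slide_end=.137,bar_mid=.137,carriage_push=.187,carriage_front=.153,bushing_top=.173,pin=.137,cover=.137,tote=0,print_pad=0,ink_cup=0,thinner=0)
for q,z in H.items():
    rs=[]
    for n in S:
        r=place_of(n,q)
        if r:
            r=r[0]; print(q,n,np.round(r["pixel"],1),round(r["score"],2),np.round(atz(S[n],r["pixel"],z),3)); 
            if r["score"]>.4: rs.append(ray(S[n],r["pixel"]))
    if len(rs)>1: print("   tri",np.round(tri(rs),3))
print(get_obs())
E
```

```text
side 50.54244992517157 [-0.089 -0.604  1.069]
top 52.897597262602886 [ 0.361 -0.025  1.568]
wrist 71.50095758337443 [0.173 0.528 0.383]
slide side [265.4 208.9] 0.94 [ 0.56  -0.029  0.   ]
slide top [271.7 188.7] 0.74 [ 0.557 -0.042  0.   ]
   tri [ 0.553 -0.04   0.016]
slide_end side [207.  147.6] 0.73 [0.524 0.219 0.137]
slide_end top [204.8 194.8] 0.6 [0.523 0.211 0.137]
   tri [0.52  0.211 0.145]
bar_mid side [283.9 176.7] 0.87 [ 0.613 -0.052  0.137]
bar_mid top [274.3 167.4] 0.97 [ 0.62  -0.052  0.137]
   tri [ 0.619 -0.05   0.132]
carriage_push side [331.1 220.8] 0.71 [ 0.547 -0.283  0.187]
carriage_push top [335.1 184.4] 0.79 [ 0.544 -0.268  0.187]
   tri [ 0.55  -0.275  0.176]
carriage_front top [297.  190.7] 0.73 [ 0.528 -0.133  0.153]
bushing_top side [321.3 196.8] 0.57 [ 0.606 -0.203  0.173]
bushing_top top [314.6 162.5] 0.8 [ 0.629 -0.199  0.173]
   tri [ 0.628 -0.197  0.151]
pin side [320.3 198.2] 0.71 [ 0.627 -0.188  0.137]
pin top [312.  165.7] 0.66 [ 0.624 -0.194  0.137]
   tri [ 0.622 -0.192  0.145]
cover side [248.4 177.9] 0.65 [0.528 0.022 0.137]
cover top [259.  1
[... 688 characters left out ...]
16  0.012]
{'time': 1.95, 'joint_positions': array([ 1.00490514e+00,  8.72124381e-02,  1.37073008e+00, -1.17828546e-05,
        1.68360182e+00, -1.03114852e-01]), 'qvel': array([-0.00047201, -0.00108131, -0.00102328,  0.00115061, -0.00154569,
       -0.00038065]), 'joint_torque': array([ 1.95612870e-04, -3.40018487e+01, -3.02591515e+01,  7.18142604e-02,
        2.35168682e-02,  9.71614298e-06]), 'tool_pos': array([0.24555728, 0.49214683, 0.20548379]), 'ee_rot': array([3.14154580e+00, 1.66191147e-05, 2.67881499e+00]), 'wrist_force': array([-0.09643559,  0.06272901, -0.31941658]), 'wrist_torque': array([-0.06747635,  0.00706805,  0.07724075]), 'finger_force': 0.0, 'width': 0.09407455857877695}
```

View pics/top0.png

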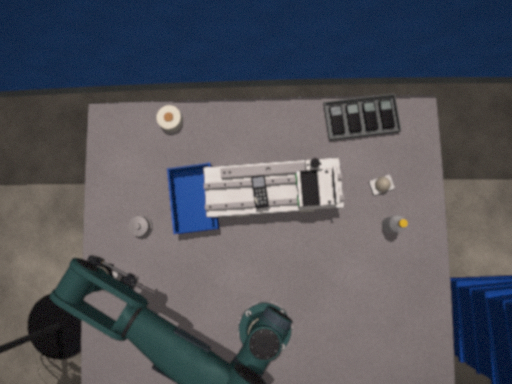

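View pics/side0.png

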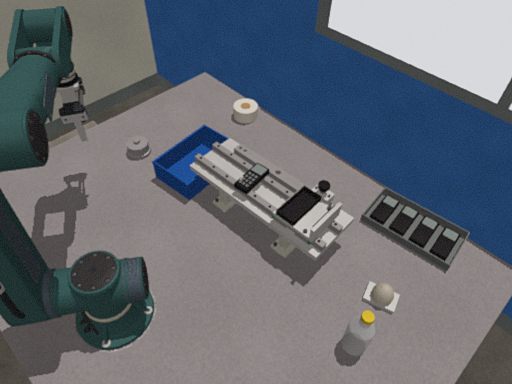

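The top view shows the slide with its tote end to the left (edge at about (205,195)). The cover is at (259,188), carriage at (310,188), pin knob at (315,163) and the blue tote at (195,200). The side view agrees: cover at (250,178), pin at (323,187). Triangulated heights match the text, and the slide's yaw is about 0.05. I'll move above the gap behind the cover.

Call:
apply_moves(
  commands=[
    [0, 0, -0.07, 0.02, -0.036, 0.009, 60],
    [0, 0, -0.14, 0.04, -0.072, 0.018, 60],
    [0, 0, -0.21, 0.06, -0.108, 0.027, 60],
    [0, 0, -0.28, 0.08, -0.144, 0.036, 60],
    [0, 0, -0.35, 0.1, -0.18, 0.045, 60],
  ],
)

```text
time: 2.45
tool_pos: [0.346, 0.3107, 0.251]
ee_rot: [3.141, 0.0, 2.326]
wrist_force: [0.3, 0.0, 0.6]
width: 0.0582
finger_force: 0.0
```

Call:
apply_moves(
  commands=[
    [0, 0, -0.07, 0.02, -0.038, 0, 60],
    [0, 0, -0.14, 0.04, -0.076, 0, 60],
    [0, 0, -0.21, 0.06, -0.114, 0, 60],
    [0, 0, -0.28, 0.08, -0.152, 0, 60],
    [0, 0, -0.35, 0.1, -0.19, 0, 60],
  ],
)

```text
time: 2.95
tool_pos: [0.4461, 0.1205, 0.2508]
ee_rot: [3.141, 0.0, 1.976]
wrist_force: [0.0, 0.7, -0.1]
width: 0.0563
finger_force: 0.0
```

Call:
apply_moves(
  commands=[
    [0, 0, -0.07, 0.02, -0.038, 0, 60],
    [0, 0, -0.14, 0.04, -0.076, 0, 60],
    [0, 0, -0.21, 0.06, -0.114, 0, 60],
    [0, 0, -0.28, 0.08, -0.152, 0, 60],
    [0, 0, -0.36, 0.1, -0.187, 0, 60],
  ],
)

```text
time: 3.45
tool_pos: [0.5461, -0.0668, 0.2506]
ee_rot: [3.141, 0.0, 1.615]
wrist_force: [-0.4, 0.7, 0.6]
width: 0.0563
finger_force: 0.0
```

```bash
cat > look.py <<'E'
from h import *
import sys
s=snapshot("wrist"); cv2.imwrite(f"pics/{sys.argv[1]}.png",s["pixels"][:,:,::-1])
for q,z in dict(slide_end=.137,bar_mid=.137,carriage_push=.187,carriage_front=.153,bushing_top=.173,cover=.137).items():
    for r in place_of("wrist",q)[:1]: print(q,np.round(r["pixel"],1),round(r["score"],2),np.round(atz(s,r["pixel"],z),4))
for r in masks_of("wrist","cover")[:1]:
    c=cv2.findContours(r["mask"].astype(np.uint8),0,2)[0]; c=max(c,key=cv2.contourArea)
    print("cover box",r["score"],[list(np.round(atz(s,p,.157)[:2],3)) for p in cv2.boxPoints(cv2.minAreaRect(c))])
o=get_obs(); print(o["time"],o["tool_pos"],o["ee_rot"],o["wrist_force"],o["width"])
E
python3 look.py w1
```

```text
carriage_push [248.6 364.7] 0.6 [ 0.5455 -0.2741  0.187 ]
carriage_front [250.  246.3] 0.9 [ 0.5413 -0.1321  0.153 ]
cover [248.8 363.4] 0.7 [ 0.5463 -0.331   0.137 ]
cover box 0.84 [[np.float64(0.469), np.float64(0.025)], [np.float64(0.584), np.float64(0.039)], [np.float64(0.593), np.float64(-0.011)], [np.float64(0.472), np.float64(-0.026)]]
3.85 [ 0.54522792 -0.06360584  0.25098782] [ 3.14082535e+00 -6.63191371e-05  1.62085222e+00] [-0.71010688 -0.47117698  0.01890601] 0.05621883963817836
```

View pics/w1.png

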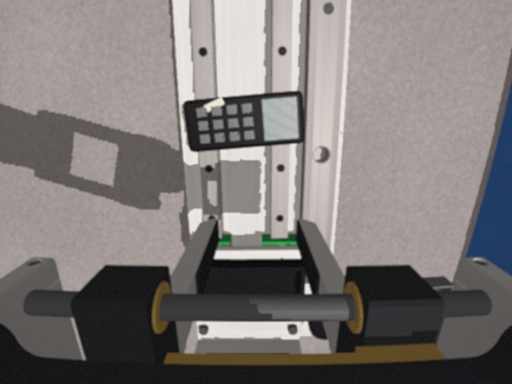

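The wrist view shows the cover at about (185–303, 93–150). The gap between it and the carriage front (row ~240) is free, and there is a probable hole on the bar at (320,154). Next I'll descend into the gap.

Call:
apply_moves(
  commands=[
    [0, 0, 0.003, -0.005, 0, -0.025, 60],
    [0, 0, 0.005, -0.01, -0.001, -0.05, 60],
    [0, 0, 0.006, -0.013, -0.002, -0.075, 60],
    [0, 0, 0.006, -0.015, -0.002, -0.095, 60],
    [0, 0, 0.006, -0.015, -0.002, -0.105, 60],
  ],
)

```text
time: 4.35
tool_pos: [0.5291, -0.0655, 0.1437]
ee_rot: [-3.139, -0.001, 1.627]
wrist_force: [-0.9, -0.0, 1.0]
width: 0.0565
finger_force: 0.0
```

```bash
python3 - <<'E'
from h import *
s=snapshot("wrist"); im=s["pixels"]; cv2.imwrite("pics/w2.png",cv2.resize(im[:,:,::-1],(768,576)))
o=get_obs();print(o["tool_pos"],o["wrist_force"],[list(np.round(proj(s,p),0)) for p in [(.62,-.05,.137),(.62,-.09,.137),(.62,0,.137)]])
E
```

```text
[ 0.52884294 -0.06551146  0.1427782 ] [-0.64168581 -0.78809895 -1.26339169] [[np.float64(378.0), np.float64(213.0)], [np.float64(369.0), np.float64(260.0)], [np.float64(391.0), np.float64(146.0)]]
```

View pics/w2.png

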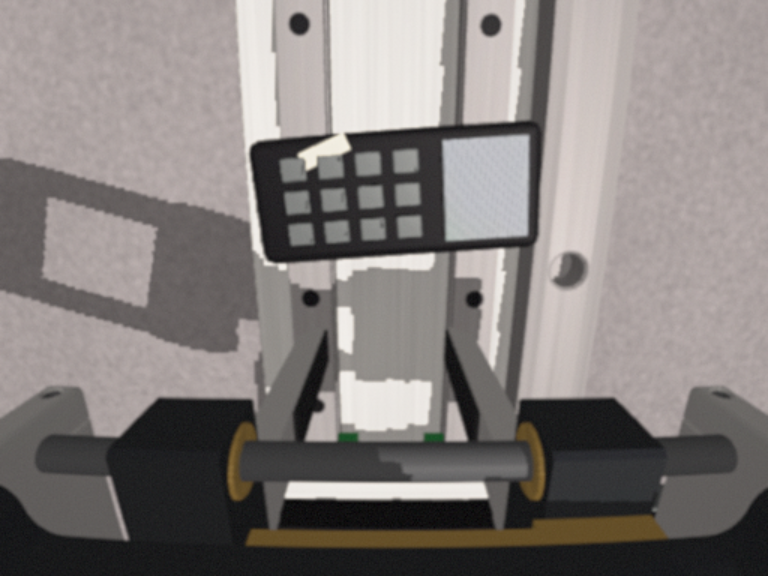

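The hole is clear at (379,180) in native pixels, and the fingers stand behind the cover with a gap. I'll start pushing.

Call:
apply_moves(
  commands=[
    [0, 0, 0, -0.001, 0.012, 0.002, 60],
    [0, 0, 0, -0.001, 0.024, 0.002, 60],
    [0, 0, 0, -0.002, 0.036, 0.002, 60],
    [0, 0, 0, -0.002, 0.048, 0.002, 60],
    [0, 0, 0, -0.003, 0.06, 0.002, 60],
  ],
)

```text
time: 4.9
tool_pos: [0.5282, -0.0059, 0.1485]
ee_rot: [3.139, 0.001, 1.625]
wrist_force: [-0.2, -1.6, 0.5]
width: 0.0565
finger_force: 0.7
```

```bash
python3 look.py w3; python3 - <<'E'
from h import *
# hole from views w1 & w2 using logged poses: rebuild camera from tool pose shift
s=snapshot("wrist"); f,R,t=cam(s); o=get_obs()
c=-R.T@t-np.array(o["tool_pos"])
rs=[]
for p,tp in(((320.5,153.5),(.5452,-.0636,.2510)),((378.7,180),(.5288,-.0655,.1428))):
    d=ray(s,p)[1]; oo=c+np.array(tp); rs.append((oo,d)); print((oo+d*(.137-oo[2])/d[2]).round(4))
print("tri",tri(rs).round(4))
E
```

```text
cover [264.7 175.9] 0.81 [0.5322 0.032  0.137 ]
cover box 0.68 [[np.float64(0.472), np.float64(0.055)], [np.float64(0.586), np.float64(0.061)], [np.float64(0.594), np.float64(0.009)], [np.float64(0.47), np.float64(0.003)]]
5.3 [ 0.52748267 -0.00718112  0.14727442] [-3.14125463e+00 -6.22722276e-05  1.62410777e+00] [-0.52890375  0.48135553 -0.3226773 ] 0.056376190989138396
[ 0.6133 -0.0202  0.137 ]
[ 0.6149 -0.0247  0.137 ]
tri [ 0.6098 -0.0204  0.1487]
```

View pics/w3.png

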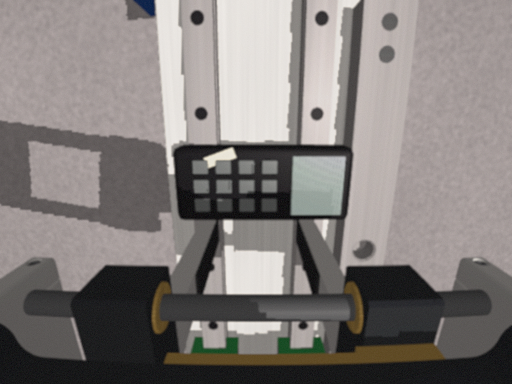

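The cover is square against both fingers at (262,183). The hole is at world y ≈ -0.022, so the carriage needs about 0.176 m of travel. I'll keep pushing.

Call:
apply_moves(
  commands=[
    [0, 0, 0, -0.001, 0.014, 0, 60],
    [0, 0, 0, -0.001, 0.028, 0, 60],
    [0, 0, 0, -0.002, 0.042, 0, 60],
    [0, 0, 0, -0.003, 0.056, 0, 60],
    [0, 0, 0, -0.003, 0.07, 0, 60],
  ],
)

```text
time: 5.85
tool_pos: [0.5243, 0.0648, 0.1475]
ee_rot: [3.142, -0.0, 1.626]
wrist_force: [0.8, -0.2, -0.4]
width: 0.0562
finger_force: 0.2
```

Call:
apply_moves(
  commands=[
    [0, 0, 0, -0.001, 0.014, 0, 60],
    [0, 0, 0, -0.001, 0.028, 0, 60],
    [0, 0, 0, -0.002, 0.042, 0, 60],
    [0, 0, 0, -0.003, 0.056, 0, 60],
    [0, 0, 0, -0.003, 0.07, 0, 60],
  ],
)

```text
time: 6.35
tool_pos: [0.5214, 0.1343, 0.1475]
ee_rot: [-3.142, 0.0, 1.625]
wrist_force: [0.4, -0.5, -0.2]
width: 0.0565
finger_force: 0.3
```

Call:
apply_moves(
  commands=[
    [0, 0, 0, -0.001, 0.01, 0, 60],
    [0, 0, 0, -0.001, 0.02, 0, 60],
    [0, 0, 0, -0.001, 0.03, 0, 60],
    [0, 0, 0, -0.002, 0.04, 0, 60],
    [0, 0, 0, -0.002, 0.05, 0, 60],
  ],
)

```text
time: 6.85
tool_pos: [0.5196, 0.1837, 0.1476]
ee_rot: [3.141, 0.0, 1.624]
wrist_force: [-0.9, -1.0, 0.2]
width: 0.0565
finger_force: 0.6
```

```bash
python3 look.py w4
```

```text
cover [261.5 177.2] 0.59 [0.5213 0.2207 0.137 ]
cover box 0.82 [[np.float64(0.461), np.float64(0.192)], [np.float64(0.463), np.float64(0.244)], [np.float64(0.578), np.float64(0.25)], [np.float64(0.586), np.float64(0.198)]]
7.25 [0.51957687 0.18285324 0.14747217] [3.14158111e+00 7.36757334e-06 1.62426397e+00] [-0.57279304 -0.60092164  0.34386742] 0.056643959714842256
```

View pics/w4.png

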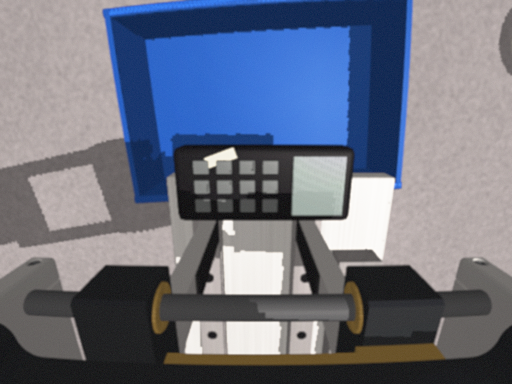

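The cover hangs about halfway over the end edge (row ~175) above the tote. A slow final push should tip it in.

Call:
apply_moves(
  commands=[
    [0, 0, 0, 0, 0.007, 0, 60],
    [0, 0, 0, -0.001, 0.014, 0, 60],
    [0, 0, 0, -0.001, 0.021, 0, 60],
    [0, 0, 0, -0.001, 0.028, 0, 60],
    [0, 0, 0, -0.002, 0.034, 0, 60],
  ],
)

```text
time: 7.75
tool_pos: [0.5175, 0.218, 0.1475]
ee_rot: [3.142, -0.0, 1.625]
wrist_force: [0.4, -1.0, -0.1]
width: 0.0568
finger_force: 0.0
```

Call:
apply_moves(
  commands=[
    [0, 0, 0, 0, 0, 0.01, 60],
    [0, 0, 0, 0, 0, 0.03, 60],
    [0, 0, 0, 0, 0, 0.06, 60],
    [0, 0, 0, 0, 0, 0.09, 60],
    [0, 0, 0, 0, 0, 0.11, 60],
  ],
)

```text
time: 8.25
tool_pos: [0.5182, 0.2173, 0.2611]
ee_rot: [3.137, -0.001, 1.625]
wrist_force: [0.7, -0.1, 0.4]
width: 0.0566
finger_force: 0.0
```

```bash
python3 look.py w5
```

```text
slide_end [254.2 187.3] 0.79 [0.5158 0.2154 0.137 ]
cover [257.4 150. ] 0.87 [0.5172 0.2593 0.137 ]
cover box 0.94 [[np.float64(0.479), np.float64(0.242)], [np.float64(0.48), np.float64(0.278)], [np.float64(0.559), np.float64(0.276)], [np.float64(0.56), np.float64(0.24)]]
8.65 [0.51688938 0.21690761 0.25557336] [-3.13832844e+00  8.62173248e-04  1.62471985e+00] [ 0.01344261  0.10152595 -0.03682314] 0.056544449050482115
```

View pics/w5.png

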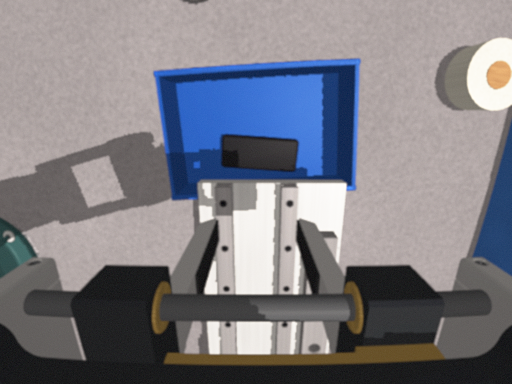

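The cover lies in the tote at (260,152), and the slide end is at row 182. Now I'll go behind the push plate.

Call:
apply_moves(
  commands=[
    [0, 0, 0, 0.002, -0.036, 0, 60],
    [0, 0, 0, 0.004, -0.072, 0, 60],
    [0, 0, 0, 0.006, -0.108, 0, 60],
    [0, 0, 0, 0.008, -0.144, 0, 60],
    [0, 0, 0, 0.01, -0.18, 0, 60],
  ],
)

```text
time: 9.15
tool_pos: [0.527, 0.0358, 0.2563]
ee_rot: [-3.14, -0.0, 1.625]
wrist_force: [1.2, -1.1, 0.6]
width: 0.0565
finger_force: 0.0
```

Call:
apply_moves(
  commands=[
    [0, 0, 0, 0.002, -0.036, 0, 60],
    [0, 0, 0, 0.004, -0.072, 0, 60],
    [0, 0, 0, 0.006, -0.108, 0, 60],
    [0, 0, 0, 0.008, -0.144, 0, 60],
    [0, 0, 0, 0.01, -0.18, 0, 60],
  ],
)

```text
time: 9.65
tool_pos: [0.537, -0.1442, 0.2562]
ee_rot: [-3.14, -0.001, 1.625]
wrist_force: [-0.0, 0.4, 0.3]
width: 0.0565
finger_force: 0.0
```

Call:
apply_moves(
  commands=[
    [0, 0, 0, 0.002, -0.036, 0, 60],
    [0, 0, 0, 0.004, -0.072, 0, 60],
    [0, 0, 0, 0.006, -0.108, 0, 60],
    [0, 0, 0, 0.008, -0.144, 0, 60],
    [0, 0, 0, 0.01, -0.17, 0, 60],
  ],
)

```text
time: 10.15
tool_pos: [0.5468, -0.3149, 0.2556]
ee_rot: [-3.139, -0.001, 1.623]
wrist_force: [0.6, 0.0, -1.2]
width: 0.0563
finger_force: 0.0
```

```bash
python3 look.py w6
```

```text
carriage_push [254.8 155.6] 0.67 [ 0.5427 -0.271   0.187 ]
carriage_front [259.    6.8] 0.85 [ 0.5394 -0.135   0.153 ]
bushing_top [346.2  76.1] 0.56 [ 0.6231 -0.1947  0.173 ]
cover box 0.41 [[np.float64(0.615), np.float64(-0.167)], [np.float64(0.659), np.float64(-0.163)], [np.float64(0.665), np.float64(-0.206)], [np.float64(0.62), np.float64(-0.209)]]
10.55 [ 0.54772842 -0.31147318  0.25775471] [ 3.14130291e+00 -1.63554170e-04  1.62645434e+00] [ 0.18399217  0.37225256 -0.19586736] 0.056391366234736236
```

View pics/w6.png

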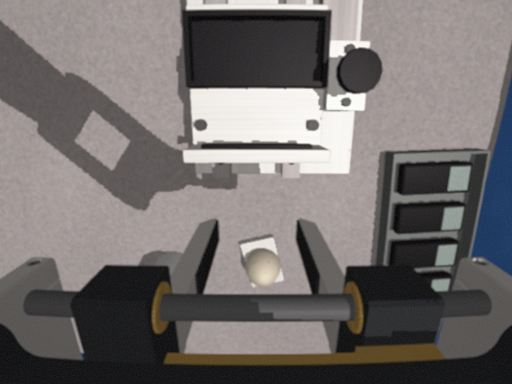

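The push plate is at rows 148–162 (y ≈ -0.271) and the knob at (360,70), with the pin still up. I'll descend behind the plate and approach it.

Call:
apply_moves(
  commands=[
    [0, 0, 0, -0.001, 0, -0.02, 60],
    [0, 0, 0, -0.002, 0, -0.04, 60],
    [0, 0, 0, -0.003, 0, -0.06, 60],
    [0, 0, 0, -0.003, 0.002, -0.075, 60],
    [0, 0, 0, -0.003, 0.01, -0.077, 60],
  ],
)

```text
time: 11.05
tool_pos: [0.5436, -0.3016, 0.1779]
ee_rot: [-3.138, -0.003, 1.625]
wrist_force: [0.3, 0.7, -0.2]
width: 0.0565
finger_force: 0.0
```

Call:
apply_moves(
  commands=[
    [0, 0, 0, 0, 0.006, 0, 60],
    [0, 0, 0, -0.001, 0.012, 0, 60],
    [0, 0, 0, -0.001, 0.018, 0, 60],
    [0, 0, 0, -0.001, 0.024, 0, 60],
    [0, 0, 0, -0.001, 0.03, 0, 60],
  ],
)

```text
time: 11.55
tool_pos: [0.5438, -0.2735, 0.1819]
ee_rot: [3.14, 0.003, 1.624]
wrist_force: [-0.1, -2.4, 2.1]
width: 0.0562
finger_force: 1.3
```

Contact made (2.4 N). I'll keep pushing at a moderate speed.

Call:
apply_moves(
  commands=[
    [0, 0, 0, 0, 0.008, 0, 60],
    [0, 0, 0, -0.001, 0.016, 0, 60],
    [0, 0, 0, -0.001, 0.024, 0, 60],
    [0, 0, 0, -0.002, 0.032, 0, 60],
    [0, 0, 0, -0.002, 0.04, 0, 60],
  ],
)

```text
time: 12.05
tool_pos: [0.5416, -0.2321, 0.1806]
ee_rot: [3.141, 0.0, 1.625]
wrist_force: [0.0, -2.5, 1.2]
width: 0.0566
finger_force: 1.4
```

Call:
apply_moves(
  commands=[
    [0, 0, 0, 0, 0.008, 0, 60],
    [0, 0, 0, -0.001, 0.016, 0, 60],
    [0, 0, 0, -0.001, 0.024, 0, 60],
    [0, 0, 0, -0.002, 0.032, 0, 60],
    [0, 0, 0, -0.002, 0.04, 0, 60],
  ],
)

```text
time: 12.55
tool_pos: [0.5394, -0.1921, 0.1803]
ee_rot: [-3.141, -0.0, 1.625]
wrist_force: [0.8, -2.0, 1.3]
width: 0.0562
finger_force: 1.4
```

Call:
apply_moves(
  commands=[
    [0, 0, 0, 0, 0.008, 0, 60],
    [0, 0, 0, -0.001, 0.016, 0, 60],
    [0, 0, 0, -0.001, 0.024, 0, 60],
    [0, 0, 0, -0.002, 0.032, 0, 60],
    [0, 0, 0, -0.002, 0.04, 0, 60],
  ],
)

```text
time: 13.05
tool_pos: [0.5373, -0.1521, 0.1803]
ee_rot: [-3.141, -0.0, 1.625]
wrist_force: [-0.0, -3.1, 0.9]
width: 0.0564
finger_force: 1.4
```

```bash
python3 look.py w7
```

```text
carriage_push [257.2 219.2] 0.79 [ 0.5373 -0.1411  0.187 ]
carriage_front [258.5  10.6] 0.95 [ 0.5306 -0.0012  0.153 ]
bushing_top [382.9 108.1] 0.66 [ 0.6185 -0.0617  0.173 ]
13.45 [ 0.53734076 -0.15272335  0.1801823 ] [-3.14090988e+00 -7.20229603e-04  1.62476476e+00] [0.14989447 0.0507009  0.69882217] 0.056522180724549564
```

View pics/w7.png

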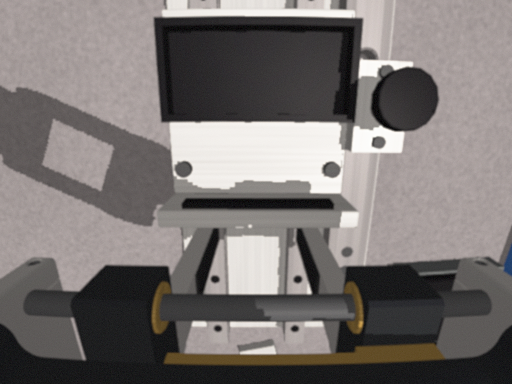

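The pin is still up, its knob at (405,98), and the hole peeks out ahead at about (368,53), roughly 40–50 mm off. I'll go nearer, then creep.

Call:
apply_moves(
  commands=[
    [0, 0, 0, 0, 0.005, 0, 60],
    [0, 0, 0, -0.001, 0.01, 0, 60],
    [0, 0, 0, -0.001, 0.015, 0, 60],
    [0, 0, 0, -0.001, 0.02, 0, 60],
    [0, 0, 0, -0.001, 0.025, 0, 60],
  ],
)

```text
time: 13.95
tool_pos: [0.536, -0.1275, 0.1804]
ee_rot: [-3.14, 0.0, 1.625]
wrist_force: [-0.8, -3.3, -1.1]
width: 0.0564
finger_force: 1.3
```

Call:
apply_moves(
  commands=[
    [0, 0, 0, 0, 0.0015, 0, 60],
    [0, 0, 0, 0, 0.003, 0, 60],
    [0, 0, 0, 0, 0.0045, 0, 60],
    [0, 0, 0, 0, 0.006, 0, 60],
    [0, 0, 0, 0, 0.0075, 0, 60],
  ],
)

```text
time: 14.45
tool_pos: [0.5365, -0.1203, 0.1805]
ee_rot: [-3.141, -0.0, 1.625]
wrist_force: [-0.6, -1.9, -0.4]
width: 0.0564
finger_force: 1.0
```

Call:
apply_moves(
  commands=[
    [0, 0, 0, 0, 0.001, 0, 60],
    [0, 0, 0, 0, 0.002, 0, 60],
    [0, 0, 0, 0, 0.003, 0, 60],
    [0, 0, 0, 0, 0.004, 0, 60],
    [0, 0, 0, 0, 0.005, 0, 60],
  ],
)

```text
time: 14.95
tool_pos: [0.5366, -0.1152, 0.1805]
ee_rot: [3.141, -0.0, 1.625]
wrist_force: [-2.3, -1.7, 0.4]
width: 0.0564
finger_force: 0.8
```

Call:
apply_moves(
  commands=[
    [0, 0, 0, 0, 0.001, 0, 60],
    [0, 0, 0, 0, 0.002, 0, 60],
    [0, 0, 0, 0, 0.003, 0, 60],
    [0, 0, 0, 0, 0.004, 0, 60],
    [0, 0, 0, 0, 0.005, 0, 60],
  ],
)

```text
time: 15.45
tool_pos: [0.5365, -0.1119, 0.1806]
ee_rot: [-3.141, 0.003, 1.623]
wrist_force: [-1.9, -6.5, 0.0]
width: 0.0559
finger_force: 3.4
```

```bash
python3 look.py w8
```

```text
bar_mid [355.8 151.4] 0.56 [ 0.617  -0.0561  0.137 ]
carriage_push [255.7 218.6] 0.89 [ 0.5354 -0.1005  0.187 ]
carriage_front [259.9  12.8] 0.84 [0.531  0.0376 0.153 ]
bushing_top [354.5 151.5] 0.53 [ 0.6024 -0.0521  0.173 ]
cover box 0.2 [[np.float64(0.457), np.float64(0.042)], [np.float64(0.633), np.float64(0.052)], [np.float64(0.682), np.float64(-0.181)], [np.float64(0.444), np.float64(-0.192)]]
15.85 [ 0.53647326 -0.11182699  0.1805704 ] [-3.14145862e+00  2.80153936e-03  1.62337000e+00] [-1.38247191 -6.33731918 -0.0088675 ] 0.05638906608615238
```

The force rose to 6.5 N and the carriage stopped, so the pin is probably in. I'll back off and check.

Call:
apply_moves(
  commands=[
    [0, 0, 0, 0, -0.004, 0, 60],
    [0, 0, 0, 0, -0.01, 0, 60],
    [0, 0, 0, 0, -0.02, 0, 60],
    [0, 0, 0, 0, -0.035, 0, 60],
    [0, 0, 0, 0, -0.04, 0, 60],
  ],
)

```text
time: 16.35
tool_pos: [0.5366, -0.1521, 0.1804]
ee_rot: [3.141, 0.0, 1.623]
wrist_force: [0.7, -0.0, -0.5]
width: 0.0558
finger_force: 0.0
```

```bash
python3 - <<'E'
from h import *
s=snapshot("side"); w=snapshot("wrist"); t=snapshot("top"); b0=cv2.imread("pics/side0.png")
def mask(n):
    for r in masks_of(n,"pin")[:1]: print(n,"pin",r["extent"],round(r["score"],2)); return r["extent"]
for n in("side","wrist","top"): mask(n)
# expected knob-top pixel for raised / seated pin
B=np.array([.6155,-.033])
for z in(.207,.194,.193,.18): print(z,[np.round(proj(c,(*B,z)),1) for c in(s,w,t)])
for n,c in(("side",s),("wrist",w),("top",t)):
    for q,z in(("bushing_top",.173),("carriage_push",.187)):
        for r in place_of(n,q)[:1]: print(n,q,np.round(atz(c,r["pixel"],z),4))
u,v=map(int,proj(s,(*B,.18)))
a=cv2.resize(s["pixels"][v-40:v+40,u-50:u+50,::-1],(400,320),interpolation=2)
u0,v0=323,190
c=cv2.resize(b0[v0-40:v0+40,u0-50:u0+50],(400,320),interpolation=2)
d=cv2.resize(w["pixels"][:,:,::-1],(374,280)); e=np.zeros((280,800,3),np.uint8); e[:,:374]=d
cv2.imwrite("pics/w9.png",np.vstack([np.hstack([a,c]),e]))
print(get_obs()["tool_pos"])
E
```

```text
wrist pin [371.1, 0.0, 437.1, 71.1] 0.7
top pin [204.3, 155.6, 345.8, 217.5] 0.54
0.207 [array([281.6, 157.3]), array([415.4,  51.1]), array([269.4, 165.4])]
0.194 [array([281.3, 160.4]), array([402.9,  55.9]), array([269.3, 166. ])]
0.193 [array([281.3, 160.6]), array([402. ,  56.2]), array([269.3, 166.1])]
0.18 [array([281. , 163.6]), array([391.4,  60.3]), array([269.3, 166.7])]
side bushing_top [ 0.6072 -0.0238  0.173 ]
side carriage_push [ 0.5372 -0.1082  0.187 ]
wrist carriage_push [ 0.5347 -0.1023  0.187 ]
top bushing_top [ 0.6147 -0.0314  0.173 ]
top carriage_push [ 0.5314 -0.1091  0.187 ]
[ 0.53659204 -0.15009104  0.1805693 ]
```

View pics/w9.png

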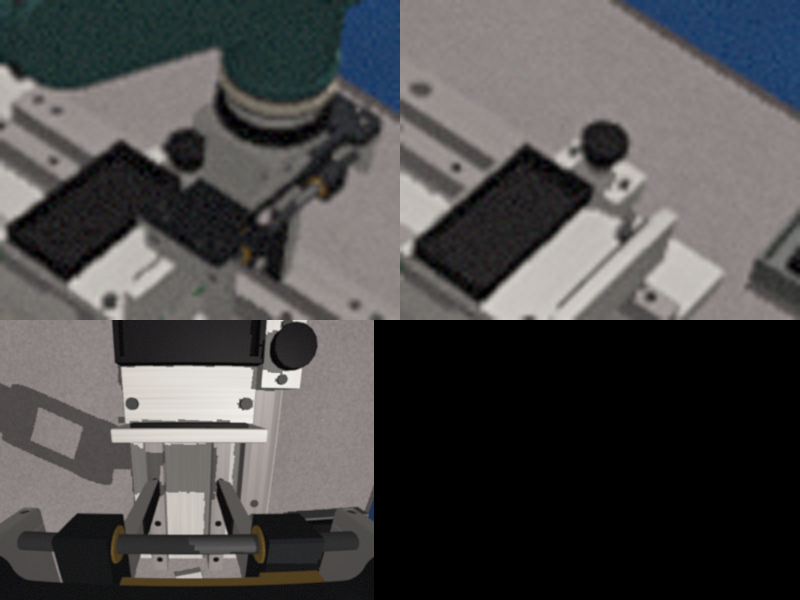

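The side crop shows the knob lower relative to the nest than at the start (about 3 px down). The wrist crop shows it at about (402,36), where a seated pin should appear (402.9, against 415 if raised). I'll confirm this numerically.

```bash
python3 - <<'E'
from h import *
w=snapshot("wrist"); cv2.imwrite("pics/w10.png",w["pixels"][:,:,::-1])
for n,box in(("w6",(320,30,400,110)),("w7",(355,55,445,140)),("w10",(355,0,445,85))):
    g=cv2.imread(f"pics/{n}.png",0); x0,y0,x1,y1=box; m=(g[y0:y1,x0:x1]<50).astype(np.uint8); m[:, :8]=0
    m=cv2.morphologyEx(m,cv2.MORPH_OPEN,np.ones((15,15),np.uint8))
    c=max(cv2.findContours(m,0,2)[0],key=cv2.contourArea); e=cv2.fitEllipse(c); print(n,np.round(e[0],1)+np.array([x0,y0]),np.round(e[1],1))
for B,tp,n in(((.616,-.0715),(.53734,-.15272,.18018),"w7"),((.615,-.031),tuple(get_obs()["tool_pos"]),"now")):
    s=dict(w); f,R,t=cam(w); C=-R.T@t-get_obs()["tool_pos"]+np.array(tp); s["tvec"]=-R@C
    for z in(.207,.205,.200,.194):
        P=np.array([proj(s,(B[0]+.018*np.cos(a),B[1]+.018*np.sin(a),z)) for a in np.linspace(0,6.28,40)],np.float32)
        e=cv2.fitEllipse(P); print(n,z,np.round(e[0],1),np.round(e[1],1))
E
```

```text
Traceback (most recent call last):
ValueError: max() iterable argument is empty
```

```bash
python3 - <<'E'
from h import *
w=snapshot("wrist"); cv2.imwrite("pics/w10.png",w["pixels"][:,:,::-1])
for n,c0 in(("w7",(405,98)),("w10",(402,36))):
    g=cv2.imread(f"pics/{n}.png",0); print(n,g[c0[1],c0[0]])
    m=(g<g[c0[1],c0[0]]+30).astype(np.uint8); m[:,:368]=0
    m=cv2.morphologyEx(m,cv2.MORPH_OPEN,cv2.getStructuringElement(2,(21,21)))
    l=cv2.connectedComponents(m)[1]; c=cv2.findContours((l==l[c0[1],c0[0]]).astype(np.uint8),0,2)[0][0]
    e=cv2.fitEllipse(c); print(np.round(e[0],1),np.round(e[1],1),cv2.boundingRect(c))
tp0=np.array(get_obs()["tool_pos"])
for B,tp,n in(((.616,-.0715),(.53734,-.15272,.18018),"w7"),((.615,-.031),tp0,"now")):
    s=dict(w); f,R,t=cam(w); C=-R.T@t-tp0+np.array(tp); s["tvec"]=-R@C
    for z in(.207,.205,.200,.194):
        P=np.array([proj(s,(B[0]+.018*np.cos(a),B[1]+.018*np.sin(a),z)) for a in np.linspace(0,6.28,40)],np.float32)
        e=cv2.fitEllipse(P); print(n,z,np.round(e[0],1),np.round(e[1],1))
E
```

```text
w7 49
[404.4  99.1] [60.6 68.5] (371, 68, 67, 63)
w10 36
[400.8  40.4] [59.  68.6] (369, 8, 64, 65)
w7 0.207 [402.8 122.8] [59.3 67.4]
w7 0.205 [401.  122.7] [58.6 66.6]
w7 0.2 [396.6 122.5] [57.  64.5]
w7 0.194 [391.8 122.2] [55.2 62.2]
now 0.207 [414.1  51.1] [63.5 72.4]
now 0.205 [412.1  51.9] [62.7 71.5]
now 0.2 [407.2  53.8] [60.9 69.2]
now 0.194 [401.8  55.9] [58.9 66.7]
```

Knob size and position change from the raised fit (w7) to the seated one (about 0.194 m), so the pin is in. The cover is in the tote and the gripper stands clear, so I'm handing in.

```bash
python3 -c "
from bench import *
print(close_job())"
```

```text
the job is handed in; nothing more can be done
None
```

The job is handed in: I pushed the cover off the slide into the tote, then slid the carriage until the pin dropped into the hole with its knob down on the block (checked in the wrist and side pictures), and left the arm clear, touching nothing.

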